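# Latch the carrying case

### The job

The carrying case standing on the table is unlatched. Swing the lever of the draw latch on its top fully up, push the wire loop's tab down so that the bar snaps in under the keeper's hook and seat it firmly on the pad there with a push of 10 to 15 N, then press the lever down flat past its dead point so that it stays shut and pulls the two halves together. Never push on the case or latch with more than 25 N, leave the small things beside the case as they are, and let go at the end.

Things in the scene. Friction and masses are not known exactly. Their poses are not given: they have to be found in the camera images.
- case: grey plastic carrying case, 145 (x) x 200 (y) x 104 mm high, standing on its hinge edge; heavy, does not shift. Origin: on the table under the seam, mid-width; z up, -x towards the near half (55 mm thick, with the keeper and a folded handle), +x towards the far half (90 mm thick, with the lever). The steel draw latch is on the top face at case y = 0
- lever_pivot (a point): pivot of the latch lever, at (14, 0, 116) mm in the case frame; it turns about the case's y axis. Lever: steel strip 28 mm wide, 4 mm thick, its upper face 8.5 mm and its underside 4.5 mm above the pivot when flat
- case_lever (a joint): lever angle: 0 flat on the far half (shut, pointing to case +x), 1.42 fully open (nearly upright); rigid stops at both. Starts at 0.5 to 1.0 and stays where left (friction about 0.5 N at the tip). With the loop hooked it resists with 3 to 8 N at the lever pad; below about 0.25 it is past its dead point and pulls itself flat
- lever_tip (a point): middle of the lever's rolled end (6 mm round, 28 mm wide), 68.5 mm along the lever from the pivot and 9.8 mm above it when flat
- lever_pad (a point): the place to press on the lever: on its upper face, 50 mm along it from the pivot; z axis out of that face
- loop_bar (a point): middle of the cross bar of the wire loop: 5 mm round, 38 mm long along case y. The loop swings freely on a pin in the lever, 57 mm from pin to bar, its two wires 19 mm either side of the middle; at the start the bar lies loosely on top of the keeper. x axis: from the bar back to the pin
- loop_tab (a point): middle of the upper face of the flat steel push tab in front of the bar (20 mm long, 26 mm wide, 4 mm thick, smooth), 12 mm beyond the bar, away from the lever. Press it straight down here or up to 6 mm farther out, so that the fingers clear the keeper's nose
- keeper_nose (a point): centre of the keeper's rolled nose (6 mm round, 16 mm wide along case y); the hook opens to case -x beneath it. Lever up: the bar rests 4 mm to -x and 3 mm above it. Pressed down (10 to 15 N) it pushes the near half in 1 to 2 mm, snaps past the nose and lands on a stiff seat pad, whose height is not measured: 6 to 10.5 mm below the nose, case by case. Axes as the near half
- case_half (a joint): tilt of the near half about the hinge at its foot, sprung open by the gasket: about 0.05 unlatched (seam 5 mm open at the top), 0.015 to 0.028 properly latched, 0 fully shut
- bottle_out_0: small brown bottle with black cap, 27 x 27 x 74 mm, standing left of the case: leave alone
- pack_out_2: slim carton, 34 x 34 x 117 mm, standing left of the case: leave alone
- tally_counter: white hand tally counter, 46 x 67 x 22 mm, lying right of the case: leave alone
- label_roll: white roll of labels, 68 x 68 x 26 mm, lying right of the case: leave alone

How it is judged (in metres and radians):
On the way:
1. the cross bar is under the keeper's nose and is pressed onto its seat with at least 8 N (z of loop_bar in the frame of keeper_nose below -0.0035 m and x of loop_bar in the frame of keeper_nose between -0.007 and 0.002 m and contact force between the fingers and case above 8 N), for 0.2 s.
At the end, for the whole second after the job is handed in: The cross bar lies under the keeper's nose (at least 3.5 mm below its centre and between 7 mm on the near and 2 mm on the far side of it), the lever is flat (within 0.06 rad), the near half is drawn in (tilt 0.008 to 0.034 rad), and the four small things are within 20 mm of where they stood (z of loop_bar in the frame of keeper_nose below -0.0035 m and x of loop_bar in the frame of keeper_nose between -0.007 and 0.002 m and value of joint case_lever below 0.06 rad and value of joint case_half between 0.008 and 0.034 rad and distance of each of bottle_out_0, pack_out_2, tally_counter, label_roll from where it was at the start of the episode below 0.02 m); the robot touches nothing.
It fails at once if the robot pushes on the case or its latch with more than 25 N (contact force between any of the fingers, the arm and case above 25 N).
It fails at once if a small thing beside the case is shoved or knocked over (distance of any of bottle_out_0, pack_out_2, tally_counter, label_roll from where it was at the start of the episode above 0.02 m or angle between any of bottle_out_0, pack_out_2, tally_counter, label_roll's own z axis and vertical above 0.5 rad).
It also fails if it takes over 64 s, if anything falls off the work surface, if the arm or the gripper's body presses on something with over 40 N, if the wrist force passes 120 N, or if a joint passes its speed limit or range.

### The arm

A 7-joint arm with a two-finger parallel gripper is mounted at the origin on a cart in front of the work surface, level with it; the furniture and walls round the work are solid. World frame = base frame: x ahead of the robot, y to its left, z up, the work surface at z = 0. Lengths are in mm, angles in rad, forces in N, time in s.
With the tool pointing down it reaches from about 400 to 875 mm from the base axis. Payload 4.4 kg.
Tool frame: the origin (TCP) lies on the centre line of the jaws, within the pads' length; the fingertips stand 8 mm ahead of it and the grasp point (between the pads) lies 11 mm behind it; x points along the fingers, z is the direction in which the jaws open and shut, and the axes are right-handed (so a half turn about x gives the same grasp; the last joint's range is limited). The gripper opens to 85 mm and grips with 20 to 120 N. Pads are 22 mm wide; open, the fingers measure 114 mm over their backs; the gripper's body (76 mm by 85 mm) begins 54 mm behind the grasp point. The pads swing forward as they close: fully open they stand 13 mm farther back than shut.
Start: joints at [-1.223, 0.628, 0.038, 1.517, -0.027, 0.996, -0.02], TCP at [261.338, 595.164, 239.313] pointing down, gripper open.
Joint ranges: [-3.06, 3.06], [-0.37, 2.12], [-1.25, 1.32], [0.18, 2.47], [-1.1, 4.24], [0.23, 1.98], [-2.94, 2.94]. Speed limits (rad/s): [2.57, 2.57, 3.14, 3.14, 3.14, 3.14, 3.14].

### API

Orientations are given as [roll, pitch, yaw] about the fixed x, y, z axes, in that order (R = Rz(yaw) Ry(pitch) Rx(roll)).
In Python, from cell import ctrl, get_image, camera_params gives the robot as it stands. The module is installed in compiled form; this text tells all that it offers.
- The arm moves only by the shell command python3 -m handwheel 'ROWS'. ROWS is text: rows parted by semicolons, each of 7 numbers parted by spaces: the opening, from -1 (shut) to 1 (fully open), then the shift along the tool's x, y, z in mm, then the turn, a rotation vector about the tool's x, y, z in rad. In form: grip x y z wx wy wz; .... A call has 1 to 10 rows; each row shifts and turns the pose as measured when the row begins, along the tool's axes as they then stand; what a row does not reach is not made up. A row lasts 1/10 s, in which the tool goes at most 50 mm and 8.59 degrees, less where a joint would pass 70% of its speed; a pose out of reach is approached as far as the arm can. A call with a gripper value outside its range is refused whole. The fingers move at their own pace and stop on an object; the grip force is fixed at half the most. Time passes only in rows, so rows that do not move let the fingers close. It gives the time, the measured TCP pose, the force and the opening at its end, in the units of the state.
- ctrl.read_state(): the state, without advancing time (a new reading comes with each control period).
- get_image(name): name is "side" or "top"; returns the picture (420x560x3 uint8, blue, green, red); there is no depth.
- camera_params(name): a dict with "fx", "fy", "cx", "cy" (pixels), "k1" (the pictures are not rectified: a ray, as slopes to the right and down, at radius r is drawn at 1 + k1 r^2 times it, then the intrinsics apply), "eye" and "orientation" of the camera in the world. Camera axes: x right, y up, looking along -z (the intrinsics and any distortion apply to the point x, -y, -z); pixel columns grow to the right and rows downward; lengths in mm; the calibration is good to about 2 mm. A picture is of the moment at which its call begins. camera_params takes no time and is no camera call.
- ctrl.finish_job(): hands the job in, once; it reports no verdict.
The state is a dict: "clock": time; "qpos": joint angles; "qd": joint speeds; "tau": joint torques, N m; "eef_pos": TCP position; "tool_rot": TCP orientation; "force": force on the tool from outside, world axes, zero at the start; "torque": the same for the moment, N m; "width": finger opening in mm.
Only numpy, scipy, OpenCV 4.12 (cv2) and the standard library are available. Lean on these libraries where they do the work, as an engineer would, in place of code of your own. Each camera call takes 0.05 s, during which the arm holds its last target.

## Working session

There is one attempt and no reset: what is moved stays moved. The work goes in short steps, Python scripts to look and compute and a shell command to move; the robot and the scene stay as the last step left them, time stands still between calls to the robot, and variables do not carry over. Pictures are saved under pics/ and viewed, and the job is handed in when it is done.

```bash
mkdir -p pics
cat > h.py <<'E'
import numpy as np, cv2
from scipy.spatial.transform import Rotation as R
from cell import ctrl, get_image, camera_params
def proj(name,P):
    c=camera_params(name); P=np.atleast_2d(P)
    Rm=rot(c)
    p=(P-np.array(c['eye']))@Rm
    x=p[:,0]/-p[:,2]; y=-p[:,1]/-p[:,2]; r2=x*x+y*y; s=1+c['k1']*r2
    return np.c_[c['fx']*x*s+c['cx'],c['fy']*y*s+c['cy']]
def rot(c):
    o=np.array(c['orientation'])
    return o if o.shape==(3,3) else R.from_euler('xyz',o).as_matrix()
def ray(name,uv):
    c=camera_params(name); 
    xd=(uv[0]-c['cx'])/c['fx']; yd=(uv[1]-c['cy'])/c['fy']
    x,y=xd,yd
    for _ in range(30):
        s=1+c['k1']*(x*x+y*y); x,y=xd/s,yd/s
    d=rot(c)@np.array([x,-y,-1]); return np.array(c['eye']),d/np.linalg.norm(d)
def atz(name,uv,z):
    e,d=ray(name,uv); return e+d*(z-e[2])/d[2]
E
python3 - <<'E'
from h import *
s=ctrl.read_state(); print({k:np.round(v,3).tolist() for k,v in s.items()})
for n in('side','top'):
    print(n,camera_params(n)); cv2.imwrite(f'pics/{n}0.png',get_image(n))
E
```

```text
{'clock': 0.0, 'qpos': [-1.223, 0.629, 0.038, 1.518, -0.027, 0.996, -0.02], 'qd': [0.0, 0.001, -0.0, -0.001, 0.001, -0.0, 0.001], 'tau': [0.001, -56.34, 1.227, -19.344, 0.011, 0.011, 0.0], 'eef_pos': [261.077, 594.603, 238.384], 'tool_rot': [-3.137, 1.569, -1.98], 'force': [1.083, 0.175, -1.255], 'torque': [0.023, -0.022, 0.027], 'width': 85.388}
side {'fx': 523.106481871126, 'fy': 523.106481871126, 'cx': 280.7668032281907, 'cy': 212.2893158393837, 'k1': -0.1479156956552668, 'eye': array([ 245.67024924, 1038.53952889,  635.92398305]), 'orientation': array([ 1.11338863, -0.01148957, -2.80107387])}
top {'fx': 423.19544370943936, 'fy': 423.19544370943936, 'cx': 274.66077436538524, 'cy': 214.0538174952165, 'k1': -0.059078749329215356, 'eye': array([435.08948751,  51.77430138, 953.91896599]), 'orientation': array([ 0.15006541,  0.01340215, -1.58837765])}
```

View pics/side0.png

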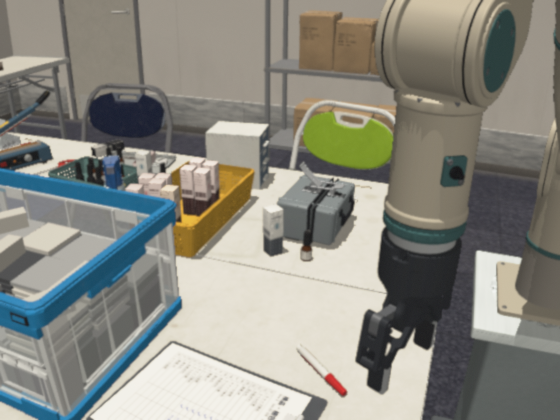

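View pics/top0.png

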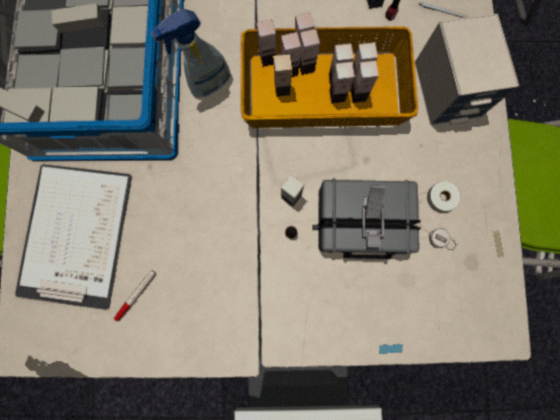

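The top view shows the case at about (370,217), lever pointing up-image at (375,195), with bottle (291,232), carton (291,190), roll (445,196) and counter (440,238). I'll enlarge it.

Run:
```python
from h import *
t=cv2.imread('pics/top0.png'); s=cv2.imread('pics/side0.png')
cv2.imwrite('pics/top0z.png',cv2.resize(t[165:270,310:430],None,fx=5.5,fy=5.5,interpolation=cv2.INTER_CUBIC))
cv2.imwrite('pics/side0z.png',cv2.resize(s[160:260,260:370],None,fx=6,fy=6,interpolation=cv2.INTER_CUBIC))
for uv in((319,180),(418,182),(418,257),(319,252)):print(uv,atz('top',uv,104).round(1))
```

```text
(319, 180) [632.8 -31.5 104. ]
(418, 182) [ 624.8 -235.6  104. ]
(418, 257) [ 471.  -225.1  104. ]
(319, 252) [485.2 -26.6 104. ]
```

View pics/top0z.png

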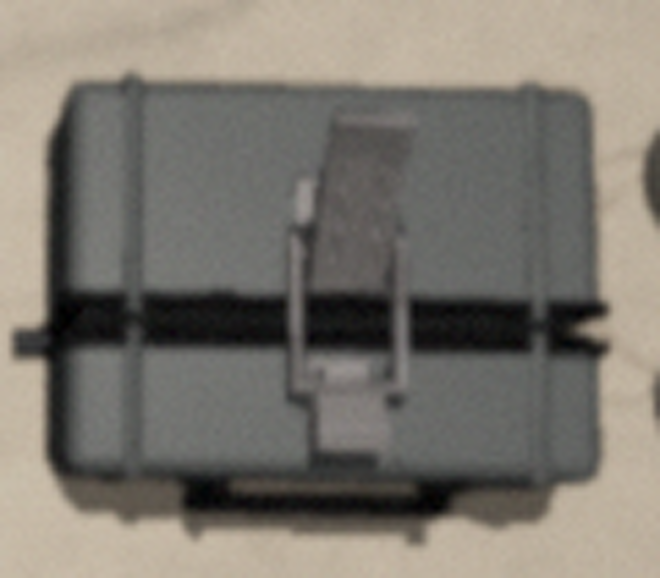

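View pics/side0z.png

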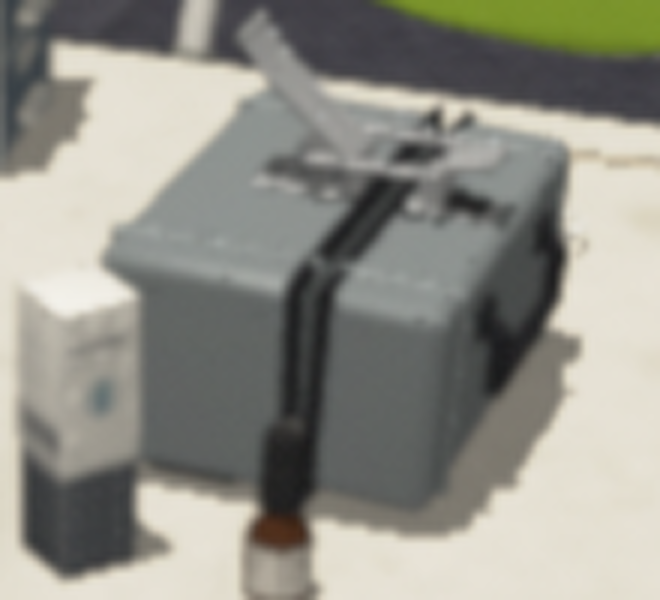

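```bash
cat > fit.py <<'E'
from h import *
from scipy.optimize import least_squares
T=lambda x,y:np.array([310+x/5.5,165+y/5.5]); S=lambda x,y:np.array([260+x/6,160+y/6])
def c2w(p,P):
    return R.from_euler('z',p[2]).apply(np.atleast_2d(P))+[p[0],p[1],0]
def lev(q,a,y,b): # along, above
    return [14+a*np.cos(q)-b*np.sin(q),y,116+a*np.sin(q)+b*np.cos(q)]
E
cat > fit0.py <<'E'
from fit import *
# lever tip ends: top (332,118),(415,120); far edge of far half etc.
def model(p):
    q=p[3]
    tip=[lev(q,68.5,14,9.8),lev(q,68.5,-14,9.8)]
    L=[('top',T(333,118),tip[0]),('top',T(415,122),tip[1]),('side',S(255,25),None)]
    return [('top',T(333,118),tip[0]),('top',T(415,122),tip[1]),('side',S(246,44),tip[0]),('side',S(264,12),tip[1])]
def res(p):
    r=[]
    for n,uv,P in model(p): r+=list(proj(n,c2w(p,P))[0]-uv)
    # top edges: far line at z104
    for uv in (T(150,84),T(350,86),T(530,92)):   # far edge
        w=atz('top',uv,104); r.append((R.from_euler('z',-p[2]).apply(w-[p[0],p[1],0])[0]-90)/2)
    for uv in (T(50,200),T(52,270)):
        w=atz('top',uv,104); r.append((R.from_euler('z',-p[2]).apply(w-[p[0],p[1],0])[1]-100)/2)
    for uv in (T(597,200),T(599,270)):
        w=atz('top',uv,104); r.append((R.from_euler('z',-p[2]).apply(w-[p[0],p[1],0])[1]+100)/2)
    return np.array(r)
f=least_squares(res,[539,-129,-.05,.8],loss='soft_l1'); p=f.x
print(p.round(4)); print(res(p).round(1))
np.save('p.npy',p)
pts=[]
for x,y,z in [(90,100,104),(90,-100,104),(-55,100,104),(-55,-100,104),(0,100,104),(0,-100,104),(90,100,0),(-55,100,0),(-55,-100,0),(14,0,116)]:
    pts.append((x,y,z))
for n,o,k in(('top',(310,165),5.5),('side',(260,160),6)):
    im=cv2.imread(f'pics/{n}0z.png')
    for P in pts+[lev(p[3],68.5,14,9.8),lev(p[3],68.5,-14,9.8)]:
        u=((proj(n,c2w(p,P))[0]-o)*k)
        cv2.circle(im,tuple(int(v) for v in u),4,(0,0,255),-1)
    cv2.imwrite(f'pics/{n}0o.png',im)
E
python3 fit0.py
```

```text
[ 5.397668e+02 -1.316459e+02 -5.260000e-02  6.843000e-01]
[-1.   1.3 -1.2  1.  -1.4 -1.  -0.5  0.7 -0.9  0.   0.   2.   1.3  0.1
 -0. ]
```

View pics/top0o.png

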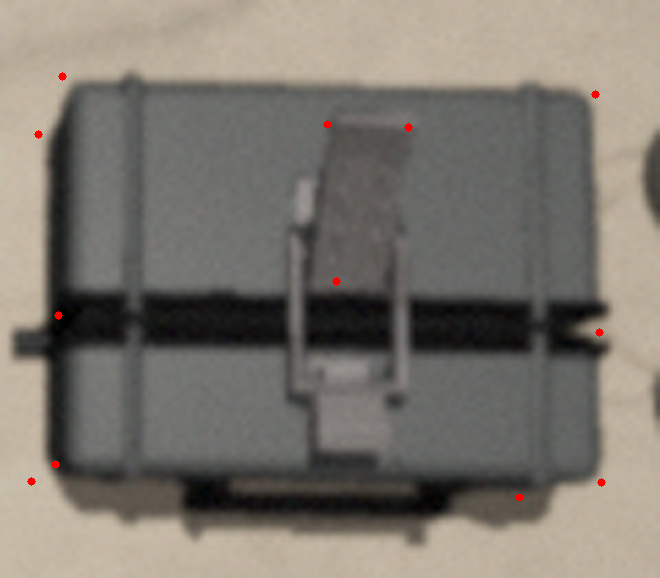

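View pics/side0o.png

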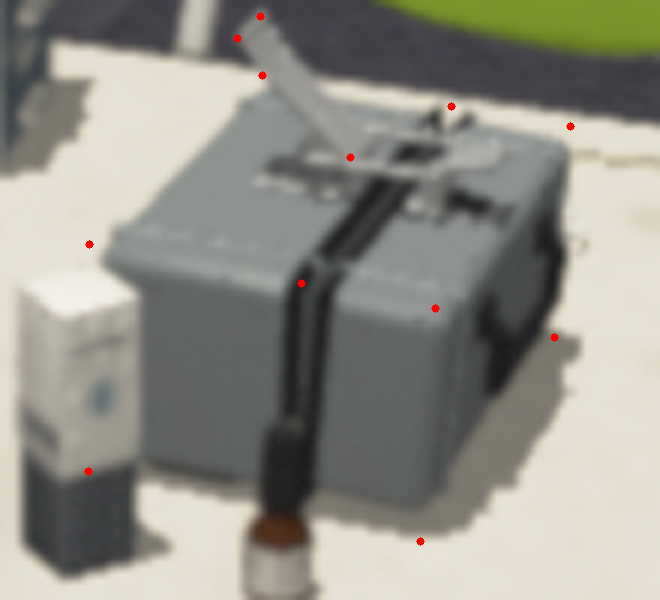

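Run:
```python
from fit import *
p=np.load('p.npy')
print(R.from_euler('xyz',ctrl.read_state()['tool_rot']).as_matrix().round(3))
inv=lambda w:R.from_euler('z',-p[2]).apply(w-[p[0],p[1],0]).round(1)
for nm,uv,z in [('bar',T(350,392),125),('barL',T(290,392),125),('barR',T(408,392),125),('tabfar',T(355,450),123),('tabnear',T(355,400),123),('keeper top',T(345,368),122),('seamfar',T(350,300),104),('seamnear',T(350,348),104)]:
    print(nm,inv(atz('top',uv,z)))
# triangulate tab end centre: side tab end ~ (500,150)
def tri(a,b):
    (e1,d1),(e2,d2)=ray('top',a),ray('side',b)
    A=np.c_[d1,-d2]; s=np.linalg.lstsq(A,e2-e1,rcond=None)[0]
    P,Q=e1+d1*s[0],e2+d2*s[1]; return (P+Q)/2,np.linalg.norm(P-Q)
for nm,a,b in [('tab',T(352,425),S(475,153)),('tipL',T(333,118),S(246,44)),('tipR',T(415,122),S(264,12))]:
    P,g=tri(a,b); print(nm,P.round(1),inv(P),round(g,1))
for nm,uv,z in [('bottle',(291,232),74),('carton',(292,184),117),('roll',(445,196),26),('counter',(440,238),22)]:
    print(nm,atz('top',uv,z).round(),inv(atz('top',uv,z)))
```

```text
[[-0.001 -0.916  0.402]
 [-0.002  0.402  0.916]
 [-1.    -0.    -0.002]]
bar [-27.   -2.9 125. ]
barL [-27.7  18.6 125. ]
barR [-26.4 -23.7 125. ]
tabfar [-47.6  -5.2 123. ]
tabnear [-29.6  -5.1 123. ]
keeper top [-18.1  -1.7 122. ]
seamfar [  9.2  -7.4 104. ]
seamnear [ -8.6  -7.4 104. ]
tab [ 500.9 -133.   126.1] [-38.8  -3.3 126.1] 0.3
tipL [ 601.5 -124.1  163.7] [ 61.3  10.7 163.7] 5.8
tipR [ 600.4 -151.1  168.2] [ 61.6 -16.3 168.2] 2.3
bottle [530.  28.  74.] [-18.4 158.7  74. ]
carton [623.  25. 117.] [ 74.5 160.4 117. ]
roll [ 609. -321.   26.] [  79.1 -185.3   26. ]
counter [ 515. -304.   22.] [ -15.4 -173.3   22. ]
```

Latch axis found (tab ≈ (501,-133,126), tip ≈ (601,-138,166), lever ≈ 0.69 rad; sizes fit). Turn the tool and travel.

```bash
python3 -m handwheel '-1 0 -15 -30 -0.121 0 0; -1 0 -15 -30 -0.121 0 0; -1 0 -15 -30 -0.121 0 0; -1 0 -20 -40 0 0 0; -1 0 -20 -40 0 0 0; -1 0 -20 -40 0 0 0; -1 0 -20 -40 0 0 0; -1 0 -20 -40 0 0 0'
cat > st.py <<'E'
from fit import *
s=ctrl.read_state(); p=[539.8,-134.4,-.05]
m=R.from_euler('xyz',s['tool_rot']).as_matrix()
d=np.array(s['eef_pos'])-[p[0],p[1],0]
print('t',round(float(s['clock']),2),'case',R.from_euler('z',.05).apply(d).round(1),'F case',R.from_euler('z',.05).apply(s['force']).round(1),'w',round(float(s['width']),1))
print('tool axes in case',(R.from_euler('z',.05).as_matrix()@m).round(3).tolist())
E
python3 st.py
```

```text
clock: 0.9
eef_pos: [369.6, 288.2, 234.4]
tool_rot: [1.895, 1.565, -2.838]
force: [0.8, 0.5, 0.4]
width: -0.0
t 0.9 case [-191.1  413.5  234.4] F case [0.8 0.5 0.4] w -0.0
tool axes in case [[-0.005, -1.0, -0.03], [-0.002, -0.03, 1.0], [-1.0, 0.005, -0.002]]
```

```bash
python3 -m handwheel '-1 0 -28 -41 0.03 0 0; -1 0 -28 -41 0 0 0; -1 0 -28 -41 0 0 0; -1 0 -28 -41 0 0 0; -1 0 -28 -41 0 0 0; -1 0 -28 -41 0 0 0; -1 0 -28 -41 0 0 0; -1 0 -28 -41 0 0 0; -1 0 -28 -41 0 0 0; -1 0 -28 -41 0 0 0'; python3 st.py
```

```text
clock: 1.9
eef_pos: [627.2, -140.4, 231.7]
tool_rot: [1.668, 1.561, -3.094]
force: [0.7, 0.7, -0.3]
width: -0.1
t 1.9 case [ 87.6  -1.6 231.7] F case [ 0.7  0.7 -0.3] w -0.1
tool axes in case [[-0.009, -1.0, -0.001], [-0.001, -0.001, 1.0], [-1.0, 0.009, -0.001]]
```

```bash
python3 -m handwheel '-1 0 -4 0 0 0 0; -1 10 -2 0 0 -0.009 0; -1 25 0 0 0 0 0; -1 25 0 0 0 0 0; -1 6 0 0 0 0 0; -1 0 0 0 0 0 0'; python3 st.py
cat > look.py <<'E'
from h import *
import sys
k=sys.argv[1]
t=get_image('top'); s=get_image('side')
a=cv2.resize(t[150:270,305:435],(650,600),interpolation=cv2.INTER_CUBIC)
b=cv2.resize(s[130:240,260:380],(655,600),interpolation=cv2.INTER_CUBIC)
cv2.imwrite(f'pics/top{k}.png',a);cv2.imwrite(f'pics/side{k}.png',b)
E
python3 look.py 1
```

```text
clock: 2.5
eef_pos: [631.8, -146.7, 159.3]
tool_rot: [1.09, 1.557, 2.603]
force: [0.2, -0.0, -0.2]
width: -0.1
t 2.5 case [ 92.5  -7.7 159.3] F case [ 0.2 -0.  -0.2] w -0.1
tool axes in case [[-0.012, -1.0, 0.008], [0.007, 0.008, 1.0], [-1.0, 0.013, 0.007]]
```

View pics/side1.png

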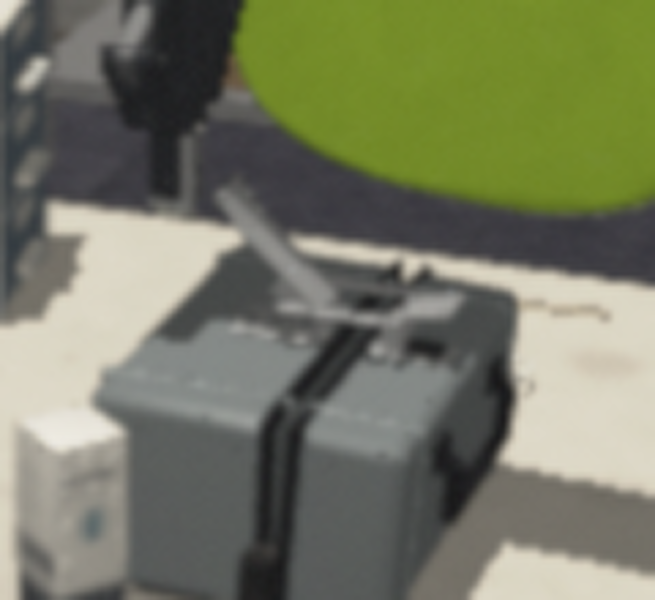

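View pics/top1.png

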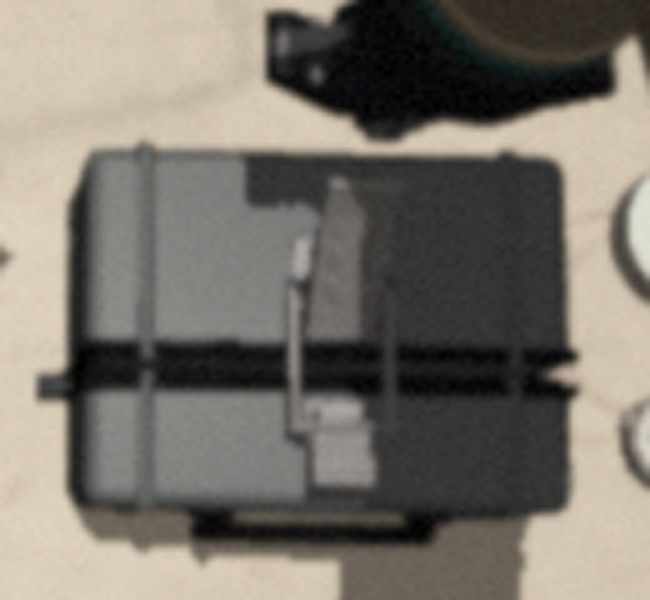

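```bash
python3 -m handwheel '-1 0 8 7 0 0.008 0; -1 0 6 0 0 0 0; -1 0 6 0 0 0 0; -1 0 6 0 0 0 0; -1 0 6 0 0 0 0'; python3 st.py;python3 -m handwheel '-1 0 6 0 0 0 0; -1 0 6 0 0 0 0; -1 0 6 0 0 0 0'; python3 st.py
```

```text
clock: 3.1
eef_pos: [603.5, -136.9, 166.3]
tool_rot: [-2.571, 1.566, -1.056]
force: [1.4, -0.5, 0.8]
width: -0.1
t 3.1 case [ 63.8   0.7 166.3] F case [ 1.4 -0.4  0.8] w -0.1
tool axes in case [[0.002, -1.0, 0.006], [-0.004, 0.006, 1.0], [-1.0, -0.002, -0.004]]
clock: 3.4
eef_pos: [583.8, -136.3, 166.8]
tool_rot: [-2.512, 1.566, -0.998]
force: [1.5, -0.1, 1.2]
width: 0.1
t 3.4 case [ 44.    0.3 166.8] F case [1.5 0.  1.2] w 0.1
tool axes in case [[0.003, -1.0, 0.007], [-0.004, 0.007, 1.0], [-1.0, -0.003, -0.004]]
```

```bash
python3 -m handwheel '-1 2 4 0 0 0 0; -1 1 4 0 0 0 0; -1 0 2 0 0 0 0'; python3 st.py;python3 -m handwheel '-1 0 2 0 0 0 0; -1 0 1 0 0 0 0'; python3 st.py; python3 look.py 2
```

```text
clock: 3.7
eef_pos: [571.1, -135.8, 162.9]
tool_rot: [3.084, 1.567, -1.685]
force: [1.3, 0.3, 0.8]
width: 0.1
t 3.7 case [3.130e+01 1.000e-01 1.629e+02] F case [1.3 0.4 0.8] w 0.1
tool axes in case [[-0.0, -1.0, 0.007], [-0.004, 0.007, 1.0], [-1.0, 0.0, -0.004]]
clock: 3.9
eef_pos: [570.3, -135.7, 163.0]
tool_rot: [-2.24, 1.564, -0.726]
force: [4.6, 0.7, -2.3]
width: -0.2
t 3.9 case [ 30.5   0.2 163. ] F case [ 4.5  0.9 -2.3] w -0.2
tool axes in case [[0.005, -1.0, 0.007], [-0.004, 0.007, 1.0], [-1.0, -0.005, -0.004]]
```

View pics/side2.png

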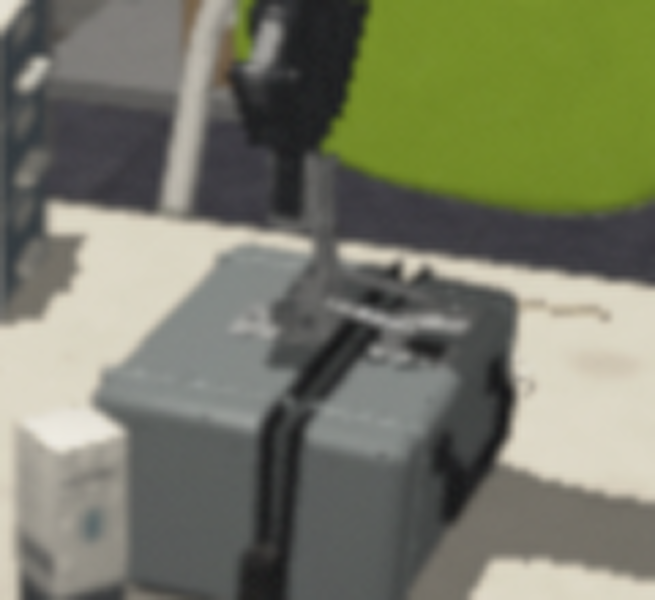

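The side view shows the lever upright (320,200) against the fingers, and the force is rising at x≈30.5 as expected at the stop. I'll press once more to confirm.

```bash
python3 -m handwheel '-1 0 1 0 0 0 0; -1 0 1.5 0 0 0 0; -1 0 1.5 0 0 0 0'; python3 st.py;python3 -m handwheel '-1 0 -10 0 0 0 0; -1 -5 -20 0 0 0 0; -1 -30 -5 0 0 0 0; -1 -30 0 0 0 0 0; -1 -10 20 0 0 0 0'; python3 st.py; python3 look.py 3
```

```text
clock: 4.3
eef_pos: [570.3, -135.8, 163.2]
tool_rot: [-1.92, 1.557, -0.405]
force: [7.1, -1.4, -5.1]
width: -0.1
t 4.3 case [ 30.5   0.2 163.2] F case [ 7.2 -1.  -5.1] w -0.1
tool axes in case [[0.013, -1.0, 0.006], [-0.005, 0.006, 1.0], [-1.0, -0.013, -0.005]]
clock: 4.8
eef_pos: [581.3, -135.1, 236.8]
tool_rot: [1.885, 1.563, -2.883]
force: [-0.4, 0.5, 1.0]
width: -0.1
t 4.8 case [ 41.5   1.3 236.8] F case [-0.5  0.5  1. ] w -0.1
tool axes in case [[-0.007, -1.0, 0.006], [-0.002, 0.006, 1.0], [-1.0, 0.007, -0.002]]
```

View pics/side3.png

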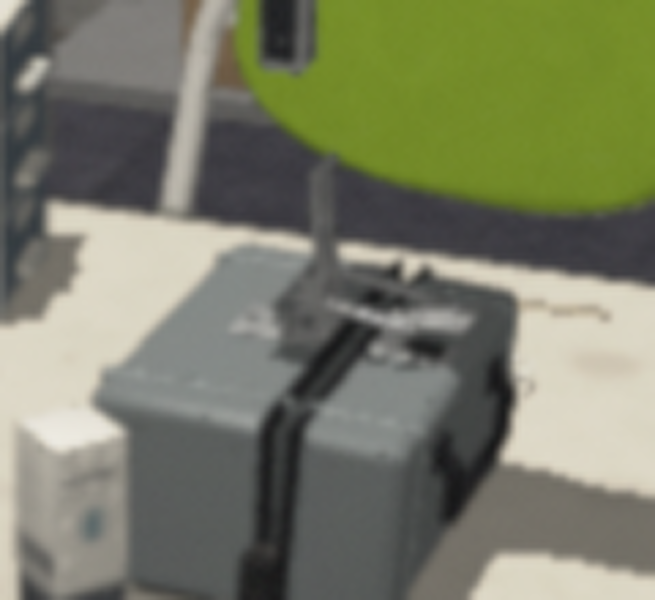

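View pics/top3.png

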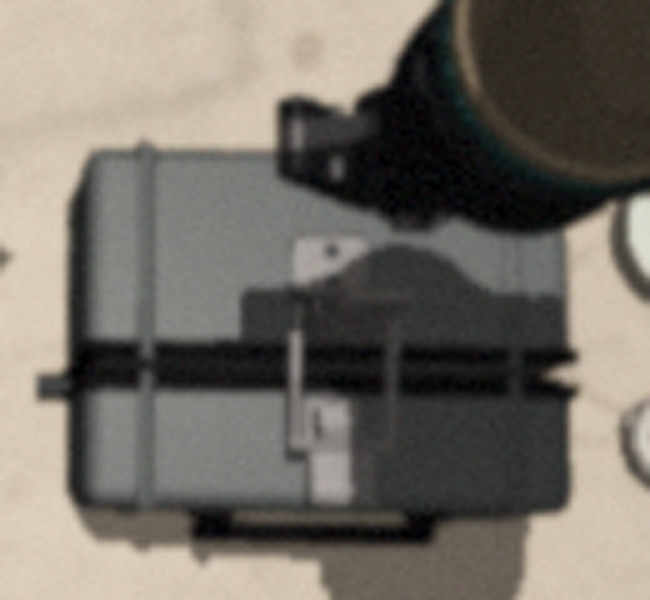

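Run:
```python
from fit import *
p=[539.8,-134.4,-.05]
inv=lambda w:R.from_euler('z',-p[2]).apply(w-[p[0],p[1],0]).round(1)
Z=lambda x,y:np.array([305+x/5,150+y/5]); S2=lambda x,y:np.array([260+x/5.458,130+y/5.4545])
for nm,uv,z in [('bar',Z(343,447),126),('barcorner',Z(289,455),126),('tabend',Z(332,502),126),('tab mid',Z(332,478),126),('nose',Z(330,440),124),('tabL',Z(309,490),126),('tabR',Z(378,490),126)]:
    print(nm,uv,inv(atz('top',uv,z)))
def tri(a,b):
    (e1,d1),(e2,d2)=ray('top',a),ray('side',b)
    A=np.c_[d1,-d2]; s=np.linalg.lstsq(A,e2-e1,rcond=None)[0]
    P,Q=e1+d1*s[0],e2+d2*s[1]; return (P+Q)/2,np.linalg.norm(P-Q)
P,g=tri(Z(343,478),S2(445,318)); print(P,inv(P),g)
```

```text
bar [373.6 239.4] [-33.5   0.2 126. ]
barcorner [362.8 241. ] [-37.2  21.4 126. ]
tabend [371.4 250.4] [-55.2   4.5 126. ]
tab mid [371.4 245.6] [-45.8   4.5 126. ]
nose [371. 238.] [-30.7   4.9 124. ]
tabL [366.8 248. ] [-50.7  13.6 126. ]
tabR [380.6 248. ] [-50.  -13.5 126. ]
[ 494.68620631 -133.36329269  119.36012836] [-45.1  -1.2 119.4] 0.011490549090903253
```

```bash
python3 -m handwheel '-1 0 30 0 0 0.007 0; -1 0 40 0 0 0 0; -1 0 22 -1 0 0 0; -1 20 0 0 0 0 0; -1 35 0 0 0 0 0; -1 25 0 0 0 0 0; -1 0 0 0 0 0 0; -1 0 0 0 0 0 0'; python3 st.py
```

```text
clock: 5.7
eef_pos: [476.7, -130.8, 151.2]
tool_rot: [1.846, 1.542, -2.925]
force: [-0.2, -0.7, 0.9]
width: 0.4
t 5.7 case [-63.2   0.4 151.2] F case [-0.2 -0.7  0.9] w 0.4
tool axes in case [[-0.028, -1.0, 0.008], [-0.008, 0.008, 1.0], [-1.0, 0.028, -0.008]]
```

```bash
python3 -m handwheel '-1 0 -7 0 0.008 -0.008 -0.028; -1 0 -6 0 0 0 0; -1 0 0 0 0 0 0; -1 0 0 0 0 0 0'; python3 st.py; python3 look.py 4
```

```text
clock: 6.1
eef_pos: [493.2, -132.2, 153.9]
tool_rot: [-1.551, 1.563, -0.047]
force: [-0.7, -0.7, -0.0]
width: 0.2
t 6.1 case [-4.660e+01 -1.000e-01  1.539e+02] F case [-0.7 -0.8 -0. ] w 0.2
tool axes in case [[0.008, -1.0, 0.017], [0.0, 0.017, 1.0], [-1.0, -0.008, 0.0]]
```

View pics/side4.png

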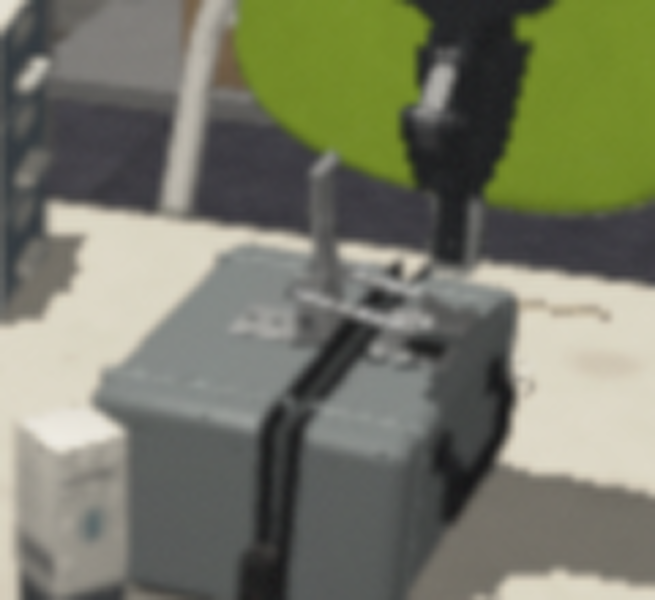

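View pics/top4.png

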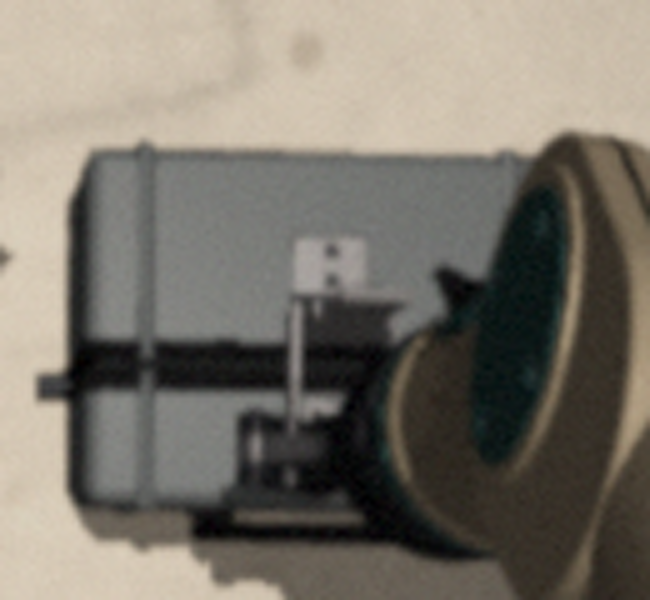

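Fingers (side ~ (455,262)) hang above the tab, aligned. Descending carefully.

```bash
python3 -m handwheel '-1 4 2 0 0 0 0; -1 4 0 0 0 0 0; -1 2 0 0 0 0 0; -1 0 0 0 0 0 0'; python3 st.py; python3 -m handwheel '-1 2 0 0 0 0 0; -1 2 0 0 0 0 0; -1 1 0 0 0 0 0'; python3 st.py
```

```text
clock: 6.6
eef_pos: [490.6, -131.8, 143.0]
tool_rot: [-1.548, 1.564, -0.043]
force: [0.3, -0.1, -0.5]
width: -0.2
t 6.6 case [-4.93e+01  1.00e-01  1.43e+02] F case [ 0.3 -0.1 -0.5] w -0.2
tool axes in case [[0.007, -1.0, 0.016], [0.0, 0.016, 1.0], [-1.0, -0.007, 0.0]]
clock: 6.9
eef_pos: [490.6, -131.8, 137.5]
tool_rot: [-1.544, 1.564, -0.039]
force: [0.2, -0.3, -0.5]
width: 0.0
t 6.9 case [-49.3   0.2 137.5] F case [ 0.2 -0.3 -0.5] w 0.0
tool axes in case [[0.007, -1.0, 0.016], [0.0, 0.016, 1.0], [-1.0, -0.007, 0.0]]
```

```bash
for i in 1; do python3 -m handwheel '-1 1.5 0 0 0 0 0; -1 1 0 0 0 0 0'; python3 st.py|head -1; done; python3 -m handwheel '-1 1 0 0 0 0 0; -1 1 0 0 0 0 0'; python3 st.py|head -1;python3 -m handwheel '-1 1 0 0 0 0 0; -1 1 0 0 0 0 0'; python3 st.py
```

```text
clock: 7.1
eef_pos: [490.6, -131.8, 134.7]
tool_rot: [-1.545, 1.564, -0.04]
force: [-0.4, -0.1, 0.3]
width: 0.4
t 7.1 case [-49.2   0.2 134.7] F case [-0.4 -0.1  0.3] w 0.4
clock: 7.3
eef_pos: [490.8, -131.8, 132.6]
tool_rot: [-1.544, 1.564, -0.039]
force: [0.5, -1.2, 0.4]
width: -0.1
t 7.3 case [-49.1   0.2 132.6] F case [ 0.5 -1.2  0.4] w -0.1
clock: 7.5
eef_pos: [490.8, -131.9, 131.1]
tool_rot: [-1.557, 1.564, -0.053]
force: [-1.6, 1.0, 7.8]
width: 0.1
t 7.5 case [-4.900e+01  1.000e-01  1.311e+02] F case [-1.6  0.9  7.8] w 0.1
tool axes in case [[0.007, -1.0, 0.016], [-0.0, 0.016, 1.0], [-1.0, -0.007, 0.0]]
```

```bash
python3 -m handwheel '-1 1 0 0 0 0 0'; python3 st.py|head -1
```

```text
clock: 7.6
eef_pos: [490.9, -131.9, 130.8]
tool_rot: [-1.567, 1.563, -0.062]
force: [-1.0, 0.2, 8.0]
width: -0.1
t 7.6 case [-4.900e+01  1.000e-01  1.308e+02] F case [-1.   0.2  8. ] w -0.1
```

```bash
python3 -m handwheel '-1 1 0 0 0 0 0'; python3 st.py|head -1
```

```text
clock: 7.7
eef_pos: [490.8, -131.9, 130.5]
tool_rot: [-1.568, 1.563, -0.063]
force: [-2.2, 1.3, 10.1]
width: -0.1
t 7.7 case [-4.900e+01  1.000e-01  1.305e+02] F case [-2.2  1.2 10.1] w -0.1
```

```bash
python3 -m handwheel '-1 1 0 0 0 0 0'; python3 st.py|head -1
```

```text
clock: 7.8
eef_pos: [490.9, -131.9, 130.4]
tool_rot: [-1.574, 1.563, -0.07]
force: [-3.9, 0.7, 11.5]
width: 0.6
t 7.8 case [-4.900e+01  1.000e-01  1.304e+02] F case [-3.9  0.5 11.5] w 0.6
```

```bash
python3 -m handwheel '-1 1.2 0 0 0 0 0'; python3 st.py|head -1
```

```text
clock: 7.9
eef_pos: [490.9, -131.9, 130.0]
tool_rot: [-1.577, 1.562, -0.073]
force: [-2.7, -0.0, 10.3]
width: 0.1
t 7.9 case [-4.9e+01  1.0e-01  1.3e+02] F case [-2.7 -0.1 10.3] w 0.1
```

```bash
python3 -m handwheel '-1 1.3 0 0 0 0 0'; python3 st.py|head -1
```

```text
clock: 8.0
eef_pos: [490.9, -131.9, 129.6]
tool_rot: [-1.588, 1.562, -0.084]
force: [-1.8, 0.4, 8.9]
width: 0.2
t 8.0 case [-4.890e+01  1.000e-01  1.296e+02] F case [-1.8  0.3  8.9] w 0.2
```

```bash
python3 -m handwheel '-1 1.3 0 0 0 0 0'; python3 st.py|head -1
```

```text
clock: 8.1
eef_pos: [491.0, -131.9, 129.1]
tool_rot: [-1.592, 1.561, -0.088]
force: [-2.1, 1.2, 7.7]
width: -0.1
t 8.1 case [-4.890e+01  1.000e-01  1.291e+02] F case [-2.1  1.1  7.7] w -0.1
```

```bash
python3 -m handwheel '-1 1.3 0 0 0 0 0;-1 1.3 0 0 0 0 0'; python3 st.py|head -1
```

```text
clock: 8.3
eef_pos: [491.1, -131.9, 127.9]
tool_rot: [-1.6, 1.56, -0.096]
force: [-0.6, -0.5, 5.1]
width: 0.1
t 8.3 case [-4.870e+01  1.000e-01  1.279e+02] F case [-0.6 -0.5  5.1] w 0.1
```

```bash
python3 -m handwheel '-1 1.3 0 0 0 0 0;-1 1.3 0 0 0 0 0'; python3 st.py|head -1
```

```text
clock: 8.5
eef_pos: [491.4, -131.9, 126.2]
tool_rot: [-1.607, 1.559, -0.103]
force: [-0.6, 0.2, 3.3]
width: 0.1
t 8.5 case [-4.850e+01  1.000e-01  1.262e+02] F case [-0.6  0.2  3.3] w 0.1
```

```bash
python3 -m handwheel '-1 1.3 0 0 0 0 0;-1 1.3 0 0 0 0 0'; python3 st.py
```

```text
clock: 8.7
eef_pos: [491.8, -131.9, 123.5]
tool_rot: [-1.608, 1.558, -0.104]
force: [0.3, -0.6, -1.0]
width: 0.1
t 8.7 case [-4.810e+01  1.000e-01  1.235e+02] F case [ 0.3 -0.6 -1. ] w 0.1
tool axes in case [[0.013, -1.0, 0.017], [-0.001, 0.017, 1.0], [-1.0, -0.013, -0.0]]
```

Snapped past. On down to the pad.

```bash
python3 -m handwheel '-1 0.8 0.8 0 0 0 0.006;-1 0.8 0 0 0 0 0'; python3 st.py|head -1
```

```text
clock: 8.9
eef_pos: [490.7, -131.8, 121.2]
tool_rot: [-1.647, 1.565, -0.143]
force: [-0.3, -0.2, -0.6]
width: 0.3
t 8.9 case [-4.920e+01  1.000e-01  1.212e+02] F case [-0.3 -0.2 -0.6] w 0.3
```

```bash
python3 -m handwheel '-1 0.8 0 0 0 0 0;-1 0.8 0 0 0 0 0'; python3 st.py|head -1
```

```text
clock: 9.1
eef_pos: [490.5, -131.8, 119.1]
tool_rot: [-1.646, 1.566, -0.141]
force: [-1.0, -0.5, -0.2]
width: -0.0
t 9.1 case [-4.940e+01  1.000e-01  1.191e+02] F case [-0.9 -0.6 -0.2] w -0.0
```

```bash
python3 -m handwheel '-1 0.8 0 0 0 0 0'; python3 st.py|head -1
```

```text
clock: 9.2
eef_pos: [490.5, -131.8, 118.2]
tool_rot: [-1.645, 1.566, -0.141]
force: [0.1, -1.0, 1.0]
width: 0.1
t 9.2 case [-4.940e+01  1.000e-01  1.182e+02] F case [ 0.2 -1.   1. ] w 0.1
```

```bash
python3 -m handwheel '-1 0.8 0 0 0 0 0'; python3 st.py|head -1
```

```text
clock: 9.3
eef_pos: [490.5, -131.8, 117.3]
tool_rot: [-1.648, 1.566, -0.144]
force: [0.2, 0.0, 4.6]
width: -0.3
t 9.3 case [-4.930e+01  1.000e-01  1.173e+02] F case [0.2 0.  4.6] w -0.3
```

```bash
python3 -m handwheel '-1 0.7 0 0 0 0 0'; python3 st.py|head -1
```

```text
clock: 9.4
eef_pos: [490.6, -131.9, 117.0]
tool_rot: [-1.655, 1.566, -0.151]
force: [-2.7, 1.1, 9.4]
width: 0.3
t 9.4 case [-49.3   0.  117. ] F case [-2.8  1.   9.4] w 0.3
```

```bash
python3 -m handwheel '-1 0.8 0 0 0 0 0'; python3 st.py|head -1
```

```text
clock: 9.5
eef_pos: [490.7, -131.9, 117.0]
tool_rot: [-1.653, 1.566, -0.149]
force: [-2.3, 1.4, 11.0]
width: 0.1
t 9.5 case [-4.92e+01  1.00e-01  1.17e+02] F case [-2.4  1.3 11. ] w 0.1
```

```bash
python3 -m handwheel '-1 0.9 0 0 0 0 0'; python3 st.py|head -1
```

```text
clock: 9.6
eef_pos: [490.7, -131.9, 117.0]
tool_rot: [-1.656, 1.565, -0.152]
force: [-3.0, 0.1, 11.3]
width: -0.0
t 9.6 case [-4.92e+01  1.00e-01  1.17e+02] F case [-3.  -0.1 11.3] w -0.0
```

Pushing at 11 N, stiff. Hold it a few rows.

```bash
python3 -m handwheel '-1 1 0 0 0 0 0;-1 1 0 0 0 0 0'; python3 st.py|head -1
```

```text
clock: 9.8
eef_pos: [490.6, -131.9, 116.9]
tool_rot: [-1.658, 1.564, -0.155]
force: [-2.8, 1.3, 10.7]
width: 0.2
t 9.8 case [-4.930e+01  1.000e-01  1.169e+02] F case [-2.9  1.1 10.7] w 0.2
```

```bash
python3 -m handwheel '-1 1 0 0 0 0 0;-1 1 0 0 0 0 0'; python3 st.py|head -1; python3 look.py 5
```

```text
clock: 10.0
eef_pos: [490.6, -131.9, 116.9]
tool_rot: [-1.661, 1.563, -0.158]
force: [-2.2, 1.2, 11.3]
width: 0.2
t 10.0 case [-4.930e+01  1.000e-01  1.169e+02] F case [-2.3  1.1 11.3] w 0.2
```

View pics/side5.png

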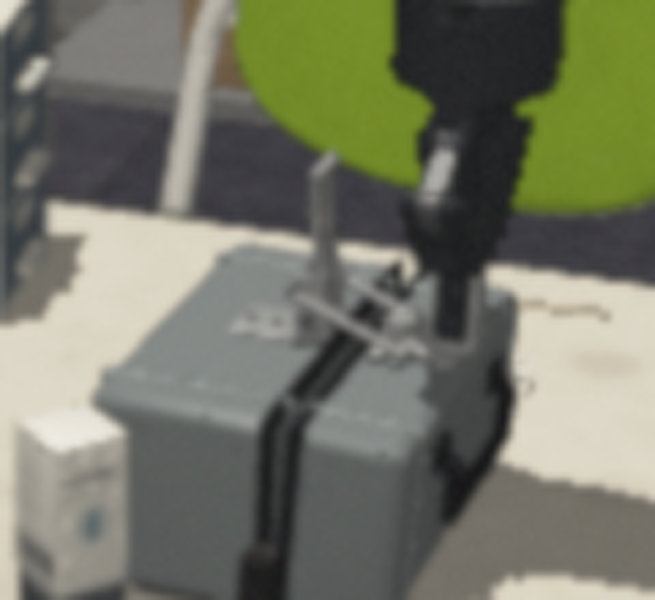

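Side view shows the loop sloping down under the keeper with the fingers on the tab; about 11 N was held for 0.6 s. Now lift and go to the near side of the lever.

```bash
python3 -m handwheel '-1 -5 0 0 0 0 0;-1 -20 0 0 0 0 0;-1 -20 0 0 0 0 0;-1 -12 0 0 0 0 0;-1 0 0 0 0 0 0;-1 0 0 0 0 0 0'; python3 st.py; python3 look.py 6
```

```text
clock: 10.7
eef_pos: [489.9, -131.7, 176.3]
tool_rot: [-1.664, 1.563, -0.16]
force: [0.3, -0.9, 0.6]
width: -0.2
t 10.7 case [-50.    0.2 176.3] F case [ 0.3 -0.9  0.6] w -0.2
tool axes in case [[0.007, -1.0, 0.017], [-0.001, 0.017, 1.0], [-1.0, -0.007, -0.001]]
```

View pics/side6.png

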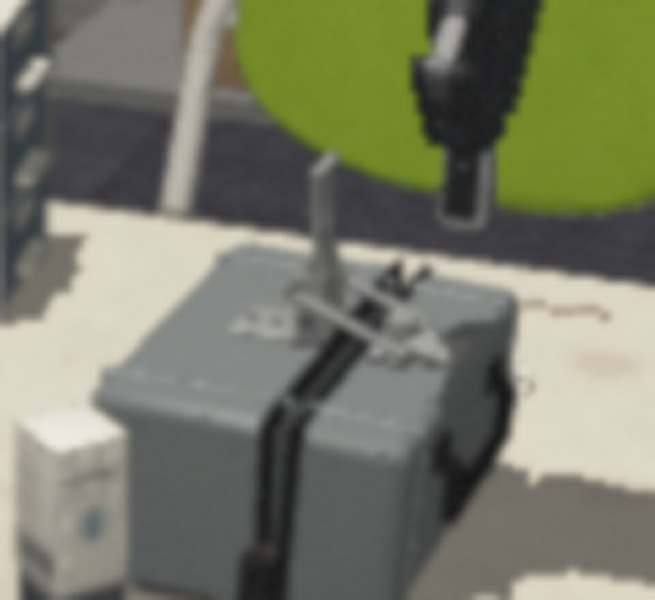

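The loop stays down under the keeper at (400,345). Approach the lever at TCP z ≈ 173.

```bash
python3 -m handwheel '-1 1 -15 0 -0.017 0 0;-1 1 -15 0 0 0 0;-1 0 -10 0 0 0 0;-1 0 0 0 0 0 0'; python3 st.py;  python3 -m handwheel '-1 0 -4 0 0 0 0;-1 0 -2 0 0 0 0;-1 0 -2 0 0 0 0'; python3 st.py
```

```text
clock: 11.2
eef_pos: [528.6, -133.7, 170.9]
tool_rot: [0.071, 1.571, 1.592]
force: [-0.5, -0.4, -0.2]
width: -0.1
t 11.2 case [-11.3   0.2 170.9] F case [-0.5 -0.4 -0.2] w -0.1
tool axes in case [[-0.0, -1.0, -0.0], [0.0, -0.0, 1.0], [-1.0, 0.0, 0.0]]
clock: 11.5
eef_pos: [534.9, -134.0, 169.8]
tool_rot: [1.411, 1.567, 2.932]
force: [-0.2, 0.0, 0.2]
width: 0.1
t 11.5 case [ -4.9   0.2 169.8] F case [-0.2  0.   0.2] w 0.1
tool axes in case [[-0.004, -1.0, 0.0], [0.001, 0.0, 1.0], [-1.0, 0.004, 0.001]]
```

```bash
python3 -m handwheel '-1 0 -3 0 0 0 0;-1 0 -3 0 0 0 0'; python3 st.py|head -1;  python3 -m handwheel '-1 0 -3 0 0 0 0;-1 0 -3 0 0 0 0'; python3 st.py|head -1
```

```text
clock: 11.7
eef_pos: [540.7, -134.3, 169.9]
tool_rot: [1.429, 1.566, 2.95]
force: [-0.3, -0.2, -0.7]
width: -0.2
t 11.7 case [9.000e-01 1.000e-01 1.699e+02] F case [-0.3 -0.2 -0.7] w -0.2
clock: 11.9
eef_pos: [546.7, -134.6, 169.9]
tool_rot: [1.445, 1.566, 2.966]
force: [-0.9, 0.1, -0.9]
width: 0.1
t 11.9 case [6.900e+00 1.000e-01 1.699e+02] F case [-0.9  0.1 -0.9] w 0.1
```

```bash
python3 -m handwheel '-1 0 -3 0 0 0 0;-1 0 -3 0 0 0 0'; python3 st.py
```

```text
clock: 12.1
eef_pos: [551.6, -134.8, 169.5]
tool_rot: [1.464, 1.562, 2.984]
force: [-3.1, -0.1, -0.1]
width: -0.0
t 12.1 case [ 11.9   0.2 169.5] F case [-3.1 -0.3 -0.1] w -0.0
tool axes in case [[-0.008, -1.0, 0.0], [0.001, 0.0, 1.0], [-1.0, 0.008, 0.001]]
```

```bash
python3 -m handwheel '-1 -0.5 -3.5 0 0 0 -0.004;-1 -0.5 -3.5 0 0 0 0'; python3 st.py|head -1;  python3 -m handwheel '-1 0 -3.5 0 0 0 0;-1 0 -3.5 0 0 0 0'; python3 st.py
```

```text
clock: 12.3
eef_pos: [556.5, -135.0, 169.4]
tool_rot: [1.437, 1.56, 2.957]
force: [-4.0, 0.1, -2.6]
width: -0.1
t 12.3 case [ 16.7   0.2 169.4] F case [-4.  -0.1 -2.6] w -0.1
clock: 12.5
eef_pos: [561.9, -135.3, 168.6]
tool_rot: [1.456, 1.556, 2.976]
force: [-4.5, -0.4, -0.5]
width: 0.1
t 12.5 case [ 22.1   0.2 168.6] F case [-4.5 -0.6 -0.5] w 0.1
tool axes in case [[-0.015, -1.0, 0.001], [0.002, 0.001, 1.0], [-1.0, 0.015, 0.002]]
```

```bash
python3 -m handwheel '-1 0 -4 0 0 0 -0.006;-1 0 -4 0 0 0 -0.006;-1 0 -4 0 0 0 -0.006'; python3 st.py|head -1;  python3 -m handwheel '-1 1 -4 0 0 0 0;-1 1.5 -4 0 0 0 0'; python3 st.py
```

```text
clock: 12.8
eef_pos: [573.5, -136.0, 167.8]
tool_rot: [-0.505, 1.569, 1.015]
force: [-4.6, -0.0, -1.1]
width: 0.1
t 12.8 case [3.370e+01 1.000e-01 1.678e+02] F case [-4.6 -0.2 -1.1] w 0.1
clock: 13.0
eef_pos: [582.9, -136.5, 165.7]
tool_rot: [-1.098, 1.567, 0.422]
force: [-4.0, 0.3, -1.2]
width: -0.2
t 13.0 case [ 43.1   0.  165.7] F case [-4.   0.1 -1.2] w -0.2
tool axes in case [[0.003, -1.0, 0.001], [0.002, 0.001, 1.0], [-1.0, -0.003, 0.002]]
```

```bash
python3 -m handwheel '-1 3 -3 0 0 0 0;-1 3 -2.5 0 0 0 0'; python3 st.py|head -1;  python3 -m handwheel '-1 3 -2 0 0 0 0;-1 3 -1.5 0 0 0 0'; python3 st.py; python3 look.py 7
```

```text
clock: 13.2
eef_pos: [591.6, -137.0, 160.3]
tool_rot: [-1.433, 1.562, 0.087]
force: [-0.7, 0.8, 0.5]
width: -0.0
t 13.2 case [ 51.9  -0.  160.3] F case [-0.7  0.7  0.5] w -0.0
clock: 13.4
eef_pos: [598.5, -137.3, 154.6]
tool_rot: [-1.508, 1.556, 0.012]
force: [1.0, 0.2, 0.2]
width: -0.1
t 13.4 case [5.880e+01 1.000e-01 1.546e+02] F case [1.  0.2 0.2] w -0.1
tool axes in case [[0.015, -1.0, 0.001], [0.001, 0.001, 1.0], [-1.0, -0.015, 0.001]]
```

View pics/side7.png

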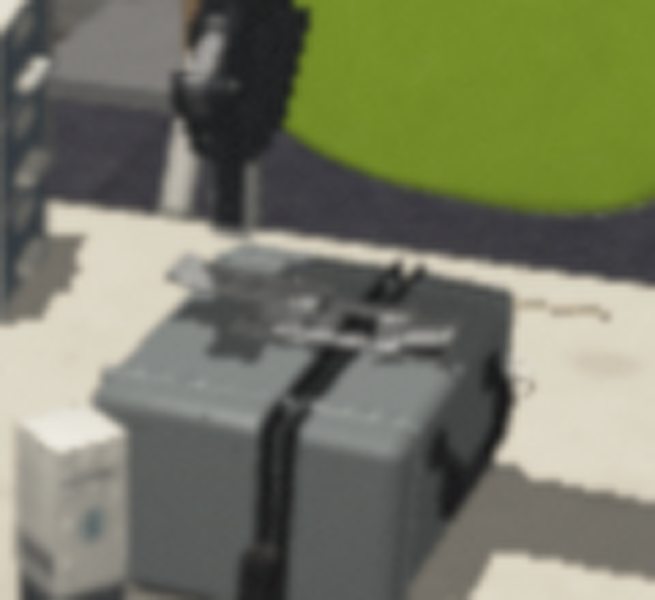

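The lever has dropped to a low angle (tip at (185,270)), ahead of the fingers, which touch nothing now. I need to check that the loop is still hooked.

```bash
python3 -m handwheel '-1 -20 -10 0 0 0 0;-1 -40 -30 0 0 0 0;-1 -40 -40 0 0 0 0;-1 -10 -40 0 0 0 0;-1 0 0 0 0 0 0'; python3 st.py
python3 - <<'E'
from h import *
t=get_image('top'); s=get_image('side')
cv2.imwrite('pics/top8f.png',t);cv2.imwrite('pics/side8f.png',s)
cv2.imwrite('pics/top8.png',cv2.resize(t[190:265,340:410],None,fx=8,fy=8,interpolation=cv2.INTER_CUBIC))
cv2.imwrite('pics/side8.png',cv2.resize(s[165:210,285:355],None,fx=11,fy=11,interpolation=cv2.INTER_CUBIC))
E
```

```text
clock: 14.0
eef_pos: [717.7, -143.2, 267.2]
tool_rot: [-1.448, 1.557, 0.072]
force: [-0.3, 0.3, -0.2]
width: 0.1
t 14.0 case [1.781e+02 1.000e-01 2.672e+02] F case [-0.3  0.3 -0.2] w 0.1
tool axes in case [[0.014, -1.0, 0.001], [0.002, 0.001, 1.0], [-1.0, -0.014, 0.002]]
```

View pics/side8.png

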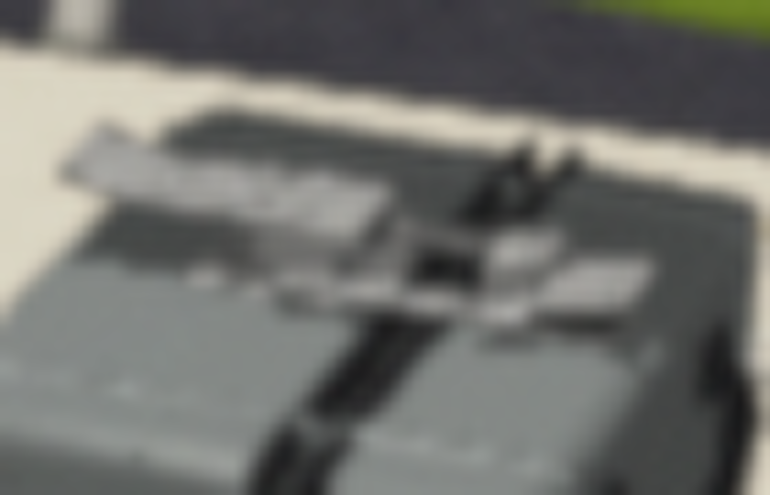

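View pics/top8.png

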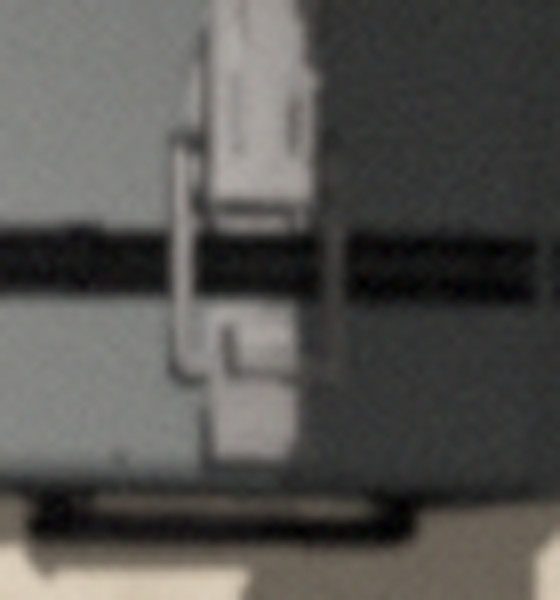

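```bash
python3 - <<'E'
from fit import *
a=cv2.cvtColor(cv2.imread('pics/top0.png'),6).astype(np.float32); b=cv2.cvtColor(cv2.imread('pics/top8f.png'),6).astype(np.float32)
def prof(im,u0,u1): return im[205:262,u0:u1].mean(1)
for u0,u1 in((338,358),):
    A,B=prof(a,u0,u1),prof(b,u0,u1)
    print(A.round().astype(int).tolist());print(B.round().astype(int).tolist())
for dx in (0,4.3):
  p=[539.8+dx,-134.4,-.05]
  for q in(0,.1,.2,.3,.4):
    P=c2w(p,[lev(q,68.5,0,9.8)]); print(dx,q,proj('top',P)[0].round(1),proj('side',P)[0].round(1))
E
python3 - <<'E'
import cv2
t=cv2.imread('pics/top8f.png');cv2.imwrite('pics/top8b.png',cv2.resize(t[165:270,310:430],None,fx=5.5,fy=5.5,interpolation=cv2.INTER_CUBIC))
E
```

```text
[115, 115, 115, 115, 115, 116, 117, 116, 117, 116, 116, 114, 97, 62, 29, 16, 20, 24, 23, 19, 16, 20, 39, 80, 108, 116, 116, 115, 116, 116, 115, 115, 115, 114, 114, 114, 114, 113, 113, 113, 113, 112, 108, 99, 83, 66, 49, 47, 51, 45, 35, 32, 44, 71, 98, 120, 150]
[131, 131, 131, 131, 131, 132, 132, 133, 132, 133, 133, 130, 111, 71, 34, 20, 21, 24, 20, 19, 26, 51, 94, 123, 130, 130, 131, 131, 130, 131, 130, 130, 131, 131, 131, 131, 131, 131, 131, 131, 130, 123, 109, 93, 71, 48, 42, 53, 56, 46, 40, 45, 65, 101, 123, 142, 173]
0 0 [373.5 181.7] [293.4 178. ]
0 0.1 [374.3 181.6] [294.  175.6]
0 0.2 [375.  181.8] [294.8 173.3]
0 0.3 [375.7 182.4] [295.8 171.1]
0 0.4 [376.4 183.3] [297.1 169.1]
4.3 0 [373.4 179.6] [291.8 177.8]
4.3 0.1 [374.2 179.4] [292.4 175.4]
4.3 0.2 [374.9 179.7] [293.2 173.1]
4.3 0.3 [375.6 180.2] [294.2 170.9]
4.3 0.4 [376.3 181.2] [295.5 168.9]
```

View pics/top8b.png

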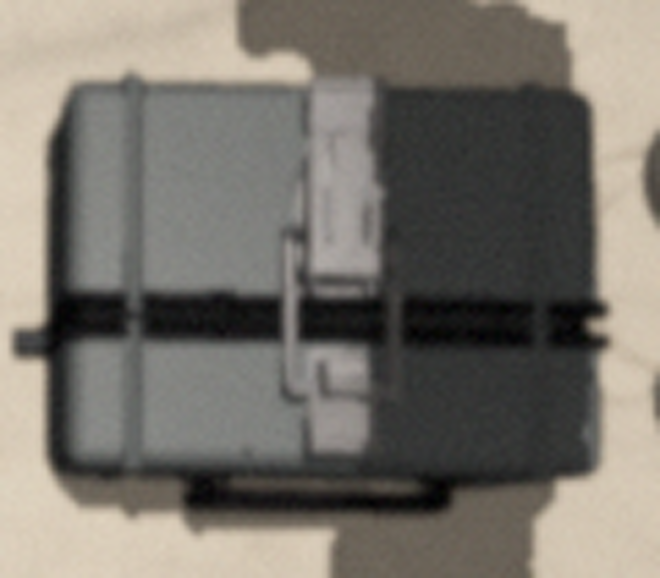

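The near edge of the seam moved in by about 1.1 px (≈2.2 mm, tilt ≈ 0.028), the keeper covers the bar at (345,375), and the lever tip matches q≈0. So it hooked and closed. I'll press lightly on the pad to confirm it is flat; contact is expected at TCP z ≈ 132.5.

```bash
python3 -m handwheel '-1 15 30 0 0 0 0.014;-1 20 35 0 0 0 0;-1 20 25 0 0 0 0;-1 20 8 0 0 0 0;-1 15 0 0 0 0 0;-1 0 0 0 0 0 0;-1 0 0 0 0 0 0'; python3 st.py
```

```text
clock: 14.8
eef_pos: [597.9, -138.4, 170.1]
tool_rot: [1.488, 1.55, 3.004]
force: [0.1, 0.7, -0.1]
width: 0.1
t 14.8 case [ 58.2  -1.1 170.1] F case [ 0.   0.7 -0.1] w 0.1
tool axes in case [[-0.02, -1.0, 0.005], [0.002, 0.005, 1.0], [-1.0, 0.02, 0.002]]
```

```bash
python3 -m handwheel '-1 8 -6 0 0 0 -0.02;-1 9 0 0 0 0 0;-1 7 0 0 0 0 0;-1 2 0 0 0 0 0;-1 0 0 0 0 0 0'; python3 st.py;python3 -m handwheel '-1 2 0 0 0 0 0;-1 2 0 0 0 0 0'; python3 st.py
```

```text
clock: 15.3
eef_pos: [604.4, -139.0, 145.2]
tool_rot: [-1.188, 1.568, 0.327]
force: [0.3, 0.7, 0.2]
width: 0.5
t 15.3 case [ 64.7  -1.4 145.2] F case [0.3 0.7 0.2] w 0.5
tool axes in case [[0.003, -1.0, 0.005], [0.001, 0.005, 1.0], [-1.0, -0.003, 0.001]]
clock: 15.5
eef_pos: [604.9, -139.1, 141.6]
tool_rot: [-1.334, 1.567, 0.182]
force: [-0.1, 0.1, -0.8]
width: -0.0
t 15.5 case [ 65.3  -1.4 141.6] F case [-0.1  0.1 -0.8] w -0.0
tool axes in case [[0.004, -1.0, 0.005], [0.001, 0.005, 1.0], [-1.0, -0.004, 0.001]]
```

```bash
python3 -m handwheel '-1 2 0 0 0 0 0;-1 2 0 0 0 0 0;-1 1 0 0 0 0 0'; python3 st.py|head -1;python3 -m handwheel '-1 1 0 0 0 0 0;-1 1 0 0 0 0 0'; python3 st.py|head -1
```

```text
clock: 15.8
eef_pos: [605.1, -139.0, 136.4]
tool_rot: [-1.361, 1.567, 0.154]
force: [0.2, -0.0, 1.0]
width: 0.3
t 15.8 case [ 65.5  -1.4 136.4] F case [0.2 0.  1. ] w 0.3
clock: 16.0
eef_pos: [605.2, -139.1, 134.2]
tool_rot: [-1.362, 1.567, 0.153]
force: [-0.6, -0.2, 0.8]
width: -0.1
t 16.0 case [ 65.5  -1.4 134.2] F case [-0.6 -0.2  0.8] w -0.1
```

```bash
python3 -m handwheel '-1 1 0 0 0 0 0;-1 1 0 0 0 0 0'; python3 st.py|head -1
```

```text
clock: 16.2
eef_pos: [605.3, -139.1, 133.3]
tool_rot: [-1.397, 1.566, 0.119]
force: [-3.7, 1.2, 9.8]
width: -0.2
t 16.2 case [ 65.7  -1.4 133.3] F case [-3.7  1.   9.8] w -0.2
```

Stiff contact at z = 133.3 (9.8 N), so the lever is flat. Retreat and take a last look.

```bash
python3 -m handwheel '-1 -10 0 0 0 0 0;-1 -30 0 0 0 0 0;-1 -40 -15 0 0 0 0;-1 -30 -40 0 0 0 0;-1 0 -40 0 0 0 0;-1 0 0 0 0 0 0;-1 0 0 0 0 0 0'; python3 st.py
python3 - <<'E'
from h import *
t=get_image('top'); s=get_image('side')
cv2.imwrite('pics/top9f.png',t);cv2.imwrite('pics/side9f.png',s)
cv2.imwrite('pics/top9.png',cv2.resize(t[160:265,270:470],None,fx=4,fy=4,interpolation=cv2.INTER_CUBIC))
cv2.imwrite('pics/side9.png',cv2.resize(s[165:265,255:365],None,fx=6,fy=6,interpolation=cv2.INTER_CUBIC))
b=cv2.cvtColor(t,6).astype(float); print(b[205:262,338:358].mean(1).round().astype(int)[18:28])
E
```

```text
clock: 16.9
eef_pos: [700.9, -144.8, 250.2]
tool_rot: [-1.411, 1.567, 0.104]
force: [0.8, -0.1, -0.1]
width: 0.1
t 16.9 case [161.5  -2.4 250.2] F case [ 0.8 -0.1 -0.1] w 0.1
tool axes in case [[0.004, -1.0, 0.006], [0.001, 0.006, 1.0], [-1.0, -0.004, 0.001]]
[ 21  19  27  51  93 122 129 128 130 129]
```

View pics/side9.png

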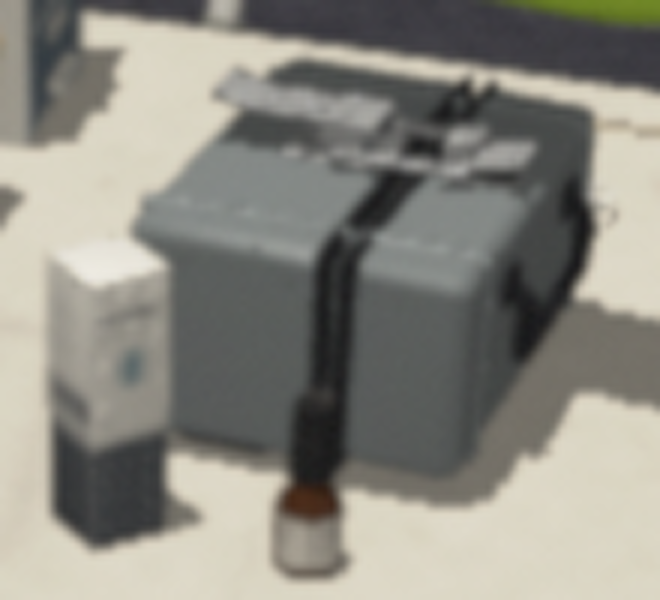

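View pics/top9.png

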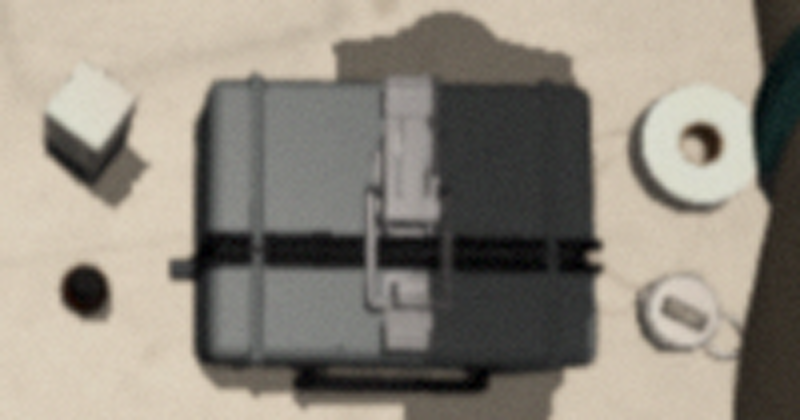

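The final pictures show the lever flat, the bar under the keeper at top-view (410,300), the near half drawn in, and all four small things standing in place. Handing in.

Run:
```python
from cell import ctrl
print(ctrl.finish_job())
```

```text
the job is handed in; nothing more can be done
None
```

The latch is shut, and I handed the job in at about 17 s with the arm clear of everything. No verdict was reported, so the results below are my own checks.

- **Lever up:** I swung it to its stop, which I confirmed with about 7 N of push (9 N in all with the downward part).
- **Hooking the bar:** The tab pushed down at up to about 12 N, and the bar snapped past the nose. I then held it on the pad at about 11 N for roughly 0.6 s.
- **Closing:** I pushed the lever over at about 4.5 N. It pulled itself flat ahead of the fingers once past its dead point.

**Last checks:**
- **Lever flat:** A press on the lever pad met stiff contact at TCP height 133.3 mm, against 132.5 mm expected for flat. The press was about 10.5 N in all, and the largest reading of the whole job was about 12 N.
- **Near half drawn in:** The seam edge moved in about 2.2 mm in the top view, which puts the tilt at about 0.029 rad. That is inside the judged range (0.008 to 0.034) but just above the 0.015 to 0.028 given for properly latched. It is only an estimate from about one pixel of shift.
- **Bar hooked:** The pictures show the bar under the keeper.
- **Small things:** All four look upright and where they were; I did not measure their shift.

**One disagreement:** contact with the lever suggested the case stands about 4 mm farther in x than my camera fit. I allowed for that when pressing the lever down.

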